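# Unpack the strainer pan: lid on the slanted rest, basket on the trivet

## Robot

A 6-joint arm with a two-finger parallel gripper is mounted at the origin on the work surface. World frame = base frame: x ahead of the robot, y to its left, z up, the work surface at z = 0. Lengths are in m, angles in degrees, forces in N, time in s.
With the tool pointing down it reaches from about 0.3 to 0.75 m from the base axis. Payload 8.5 kg.
Tool frame: the origin (TCP) lies midway between the tips of the shut fingers; the grasp point (between the pads) lies 19 mm behind it; z points along the fingers, y is the line along which they close (so a half turn about z gives the same grasp; the last joint's range is limited). The gripper opens to 85 mm and grips with 20 to 120 N. Pads are 22 mm wide; open, the fingers measure 114 mm over their backs; the gripper's body (76 mm by 85 mm) begins 54 mm behind the grasp point. The pads swing forward as they close: fully open they stand 13 mm farther back than shut.
Start: joints at [-83.554, 21.807, 74.336, -0, 83.858, -12.336], TCP at [0.177, -0.521, 0.231] pointing down, gripper open.
Joint ranges: [-178.18, 178.18], [-50.72, 133.34], [12.68, 142.11], [-81.47, 261.47], [9.98, 163.14], [-165.26, 165.26]. Speed limits (degrees/s): [136.94, 136.94, 180, 180, 180, 180].

## Interface

Orientations are given as a 3x3 rotation matrix whose columns are the frame's x, y, z axes.
In Python, from rig import env, viewer, recognise, pinpoint gives the robot as it stands.
- The arm moves only by the tool move_arm, never from a script. Its argument "plan" is text: rows parted by semicolons, each of 7 numbers parted by spaces: the shift along the tool's x, y, z in m, then the turn, a rotation vector about the tool's x, y, z in rad, then the finger opening in m, from 0 to 0.0854. A call has 1 to 12 rows; each row shifts and turns the commanded pose from where the row before left it, along the tool's axes as they then stand; what a row does not reach is not made up. A row lasts 1/8 s, in which the tool goes at most 62.5 mm and 10.7 degrees, less where a joint would pass 70% of its speed; a pose out of reach is approached as far as the arm can. A call is refused whole if a number of a shift passes 0.0625 or a number of a turn 0.188, either way. A call with a gripper value outside its range is refused whole. The fingers move at their own pace and stop on an object; "grip_force" is the grip in N (left out, the last holds). Time passes only in rows, so rows that do not move let the fingers close. It gives the time, the measured TCP pose, the force, the opening and the grip force at its end, in the units of the state.
- env.observe(): the state, without advancing time (a new reading comes with each control period).
- viewer.get_image(name): name is "scene" or "top" or "wrist"; returns (picture, depth): 400x640x3 uint8, red, green, blue; 400x640 float32, m along the optical axis (not along the pixel's ray), 0 where there is no reading.
- viewer.calibration(name): a dict with "fx", "fy", "cx", "cy" (pixels), "R" (3x3) and "t" (3): a world point X has camera coordinates R X + t. Camera axes: x right, y down, z forward; pixel columns grow to the right and rows downward; lengths in m; the calibration is good to about 2 mm. A picture is of the moment at which its call begins: read the wrist's pose just before it. calibration takes no time and is no camera call; for the wrist camera it gives the pose at the moment of the call.
- env.close_job(): hands the job in; it is judged then, once.
Trained networks look in the newest picture that a camera, given by its name, has taken for a name from the list of things; names that differ only in an ending like _2 or _b are one class to them, and where a whole thing is asked for, a point or a joint stands for the part that bears it (a point fixed in the world has none). Each returns a list of dicts, best first, with "conf" (0 to 1); they miss things now and then, are a little off and sometimes report something else, mostly with a low value. They report only what shows in the picture. A call takes as long as a camera call. They do not tell look-alikes from the thing itself.
- recognise(camera, name): "extent" ([centre column, centre row, width, height] in pixels, round what is visible of it).
- pinpoint(camera, name): "pixel" ([column, row] in pixels: a listed point, or the origin of a listed thing).
The state is a dict: "time_s": time; "q": joint angles; "qvel": joint speeds; "joint_efforts": joint torques, N m; "position": TCP position; "tool_rot": TCP orientation; "ft_force": force on the tool from outside, world axes, zero at the start; "wrist_torque": the same for the moment, N m; "grip_width": finger opening in m; "gripper_force": force on a finger pad.
Only numpy, scipy, OpenCV 4.12 (cv2) and the standard library are available. Lean on these libraries where they do the work, as an engineer would, in place of code of your own. Each camera call takes 0.05 s, during which the arm holds its last target. There are 200 camera calls.

## Task

Take the lid off the small rectangular pan and lay it flat on the slanted teak rest, handle up and centred from side to side, with one long edge resting snug along the steel ledge bar that is clamped across the slope. Then lift the strainer basket out of the pan and stand it upright in the middle of the round cork trivet, and let go of everything. Do not let the lid or the basket drop, and leave the pan, the jar, the canister and the timer where they are.

Things in the scene. Friction and masses are not known exactly. Their poses are not given: they have to be found in the camera images.
- rest_panel: Flat teak panel of the fixed slanted rest, 230 x 230 mm, sloping 30 degrees from level. Origin: centre of its upper face, 90 mm above the work surface; x points up the slope, y level across it, z out of the face. Not slippery: a lid let go above the ledge bar stays there and does not slide down. The ledge bar on it is described under the rest.
- rest: Fixed foot of the rest; origin under the panel's centre, on the work surface. A steel ledge bar (14 mm wide, 210 mm long across the slope, centred, 16 mm high over the panel) is clamped firmly on the panel. Its place along the slope changes and is not reported: the upper side, which the lid rests against, lies between x = -85 and -35 mm of the panel, to be seen or felt with the held lid.
- lid: Steel lid, 188 mm along x, 124 mm along y, 11 mm high at the rim (3 mm skirt and top plate), 0.2 to 0.4 kg. Origin: centre of its underside (skirt's lower rim), z up. Square handle bar along x, 70 mm long, 14 mm wide, z = 34 to 48 mm, centred, on two posts at x = +-28 mm. At first on the pan, underside 62 mm over the work surface, top plate on the pan's rim, 3 mm play all round.
- basket: Steel strainer basket, open box 156 mm along x, 92 mm along y, walls 3 mm thick, 50 mm high, with round holes. Origin: centre of its underside, z up. Its grip is a bridge bar at x = 0 from wall to wall along y, 14 mm wide along x, z = 46 to 58 mm. 0.18 to 0.35 kg. At first in the pan on its 4 mm floor, under the lid, about 6 mm play all round.
- pan: Small rectangular steel pan, open on top, 176 mm along its x, 112 mm along its y, 70 mm high, walls and floor 4 mm thick, 0.6 kg, loose on the work surface. Origin: centre of its underside.
- trivet: Round cork trivet, fixed, 190 mm across and 8 mm thick. Origin: centre of its underside, on the work surface. The pan and the trivet trade places from start to start.
- jar: White ceramic storage jar, 84 mm across, 120 mm high, bystander. Origin: centre of its underside.
- canister: Steel canister with a black cap and a press button on top, 80 mm across, 130 mm high, bystander. Origin: centre of its underside.
- timer: Round plastic timer dial, 68 mm across, 42 mm high, bystander. Origin: centre of its underside.
Things that resemble listed ones, but are neither listed nor needed, are in the scene too. Leave any orange or pink look-alike of the lid alone. Leave any purple look-alike of the pan alone.

How it is judged:
By the outcome, as a careful person would: the job done as asked, in the order asked, and still so for the second after the job is handed in, with the robot touching nothing.
It also fails if it takes over 61 s, if anything falls off the work surface, if the arm or the gripper's body presses on something with over 40 N, if the wrist force passes 120 N, or if a joint passes its speed limit or range.

## Working session

There is one attempt and no reset: what is moved stays moved. The work goes in short steps, Python scripts to look and compute and a tool call to move; the robot and the scene stay as the last step left them, time stands still between calls to the robot, and variables do not carry over. Pictures are saved under pics/ and viewed, at most 10 in all, crops included, and the job is handed in when it is done.

Besides the shell and the picture viewer there is one more tool, called after ">>>" as name(argument=value, ...) on one line, values as JSON. move_arm: Moves the arm, as the interface text tells. Its arguments: {"type":"object","properties":{"plan":{"type":"string"},"grip_force":{"type":"number"}},"required":["plan"]}

```bash
mkdir -p pics; ls; cat > h.py <<'E'
import numpy as np, cv2
from rig import env, viewer, recognise, pinpoint
np.set_printoptions(precision=4,suppress=True)
def world(cam,depth,c,u,v):
    z=depth[int(v),int(u)] if np.ndim(depth) else depth
    p=np.array([(u-c['cx'])/c['fx']*z,(v-c['cy'])/c['fy']*z,z])
    return c['R'].T@(p-c['t'])
def cloud(depth,c):
    v,u=np.mgrid[0:400,0:640]
    P=np.stack([(u-c['cx'])/c['fx']*depth,(v-c['cy'])/c['fy']*depth,depth],-1)
    W=(P-c['t'])@np.array(c['R']); W[depth==0]=np.nan
    return W
def grab(cam,save=None):
    c=viewer.calibration(cam); c={k:np.array(x) for k,x in c.items() if k in('fx','fy','cx','cy','R','t')}
    im,d=viewer.get_image(cam)
    if save: cv2.imwrite(save,im[:,:,::-1])
    return im,d,c
E
python3 - <<'E'
from h import *
for cam in('top','scene'):
    im,d,c=grab(cam,f'pics/{cam}0.png'); W=cloud(d,c); np.save(f'{cam}0.npy',W)
    for n in['lid','pan','trivet','rest_panel','basket','jar','canister','timer']:
        for r in pinpoint(cam,n)[:3]:
            u,v=r['pixel']; 
            print(cam,n,round(r['conf'],2),np.round([u,v]),W[min(399,int(v)),min(639,int(u))])
print(env.observe())
E
```

```text
pics
top lid 0.79 [298. 210.] [ 0.4588 -0.0757  0.0738]
top lid 0.76 [197. 281.] [0.2137 0.2791 0.0174]
top lid 0.55 [364. 254.] [ 0.3054 -0.3048  0.0476]
top pan 0.67 [438. 253.] [ 0.3061 -0.5721  0.0027]
top trivet 0.66 [354. 186.] [ 0.548  -0.2728  0.0072]
top rest_panel 0.72 [192. 174.] [0.5802 0.2794 0.0894]
top jar 0.97 [343. 127.] [ 0.7333 -0.2272  0.1201]
top canister 0.87 [280. 136.] [ 0.7064 -0.0193  0.1062]
top canister 0.69 [389. 145.] [ 0.6901 -0.3982  0.0375]
top timer 0.82 [387. 144.] [ 0.6913 -0.3922  0.0321]
scene lid 0.9 [239. 207.] [ 0.3043 -0.3006  0.0069]
scene lid 0.85 [361. 127.] [0.2239 0.2648 0.0091]
scene lid 0.77 [324. 191.] [ 0.4653 -0.0992  0.0695]
scene pan 0.97 [155. 254.] [ 0.3225 -0.575   0.0029]
scene pan 0.78 [320. 200.] [ 0.4894 -0.1329  0.0706]
scene trivet 0.98 [292. 248.] [ 0.5434 -0.2705  0.0101]
scene rest_panel 0.71 [437. 151.] [0.5643 0.2722 0.0922]
scene basket 0.37 [436. 174.] [0.6172 0.2195 0.0607]
scene jar 0.82 [354. 294.] [ 0.7927 -0.2661  0.0649]
scene canister 0.97 [411. 246.] [ 0.7625 -0.0433  0.0458]
scene timer 0.83 [282. 315.] [ 0.714  -0.4225  0.0329]
scene timer 0.33 [411. 248.] [ 0.7649 -0.0415  0.0426]
{'time_s': 0.9, 'q': array([-83.5546,  21.8053,  74.3361,  -0.002 ,  83.8588, -12.3347]), 'qvel': array([ 0.0517,  0.0364, -0.1159,  0.0056, -0.0131, -0.1082]), 'joint_efforts': array([  0.0013, -44.8324, -23.1459,  -0.0001,   0.0006,   0.    ]), 'position': array([ 0.1771, -0.5207,  0.2313]), 'tool_rot': array([[ 0.9468,  0.3219, -0.    ],
       [ 0.3219, -0.9468,  0.    ],
       [-0.    , -0.    , -1.    ]]), 'ft_force': array([-0.4602,  0.6259,  0.2408]), 'wrist_torque': array([ 0.0132, -0.    ,  0.0467]), 'gripper_force': 0.0, 'grip_width': 0.08532954632805773}
```

View pictures.

View pics/top0.png

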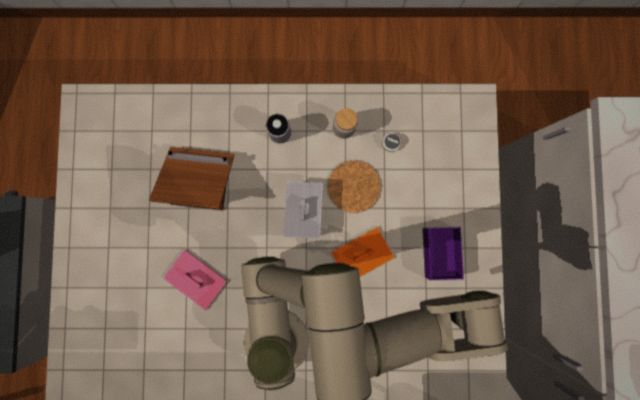

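```bash
python3 - <<'E'
import cv2
im=cv2.imread('pics/scene0.png')[90:350,150:550]; cv2.imwrite('pics/scene0c.png',cv2.resize(im,None,fx=2,fy=2,interpolation=2))
im=cv2.imread('pics/top0.png')[160:270,140:400]; cv2.imwrite('pics/top0c.png',cv2.resize(im,None,fx=3,fy=3,interpolation=2))
E
```

```text
(no output)
```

View pics/scene0c.png

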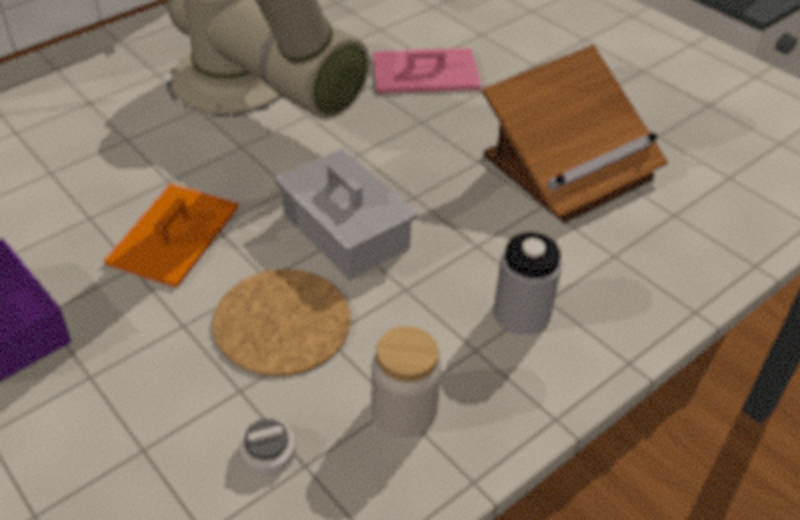

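View pics/top0c.png

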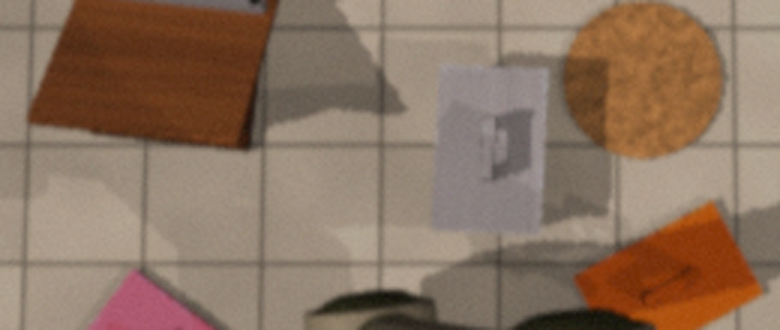

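```bash
python3 - <<'E'
from h import *
im=cv2.imread('pics/top0.png')
for cam in('top','scene'):
    W=np.load(cam+'0.npy'); 
    X,Y,Z=W[...,0],W[...,1],W[...,2]
    m=(abs(X-.47)<.14)&(abs(Y+.1)<.12)&(Z>.064)&(Z<.08)
    P=W[m]; print(cam,'lid',len(P),P.mean(0),np.median(P[:,2]),cv2.minAreaRect((P[:,:2]*1000).astype(np.float32)))
    m=(abs(X-.47)<.06)&(abs(Y+.1)<.06)&(Z>.095)&(Z<.13)
    P=W[m]; print('handle',len(P),P.mean(0) if len(P) else'',P[:,2].max() if len(P) else '',cv2.minAreaRect((P[:,:2]*1000).astype(np.float32)) if len(P)>3 else '')
    # trivet
    m=(abs(X-.55)<.12)&(abs(Y+.27)<.11)&(Z>.004)&(Z<.014)
    P=W[m]; print('trivet',len(P),cv2.minEnclosingCircle((P[:,:2]*1000).astype(np.float32)))
    m=(abs(X-.57)<.07)&(abs(Y-.28)<.08)&(Z>.05)
    P=W[m]; 
    for _ in range(5):
        A=np.c_[P[:,:2],np.ones(len(P))]; k=np.linalg.lstsq(A,P[:,2],rcond=None)[0]; r=P[:,2]-A@k; P=P[abs(r)<max(.003,2*r.std()*0.7)]
    n=np.array([-k[0],-k[1],1]); n/=np.linalg.norm(n); print('panel n',n,np.degrees(np.arccos(n[2])),'h',k)
    h=(W-np.array([0,0,k[2]]))@n
    m=(abs(h)<.005)&(abs(X-.58)<.2)&(abs(Y-.28)<.18)&(Z>.02)
    P=W[m];ux=np.array([-n[0],-n[1],0]);ux/=np.linalg.norm(ux);uy=np.cross([0,0,1],ux);ux=np.cross(uy,n)
    q=np.c_[P@ux,P@uy]; print('panel',len(P),ux,uy,q.min(0),q.max(0),cv2.minAreaRect((q*1000).astype(np.float32)))
    # center where z=.09 on plane
    c=q.min(0)/2+q.max(0)/2; print('centre',c[0]*ux+c[1]*uy+n*(np.array([0,0,k[2]])@n))
    m=(h>.009)&(h<.022)&(abs(X-.62)<.1)&(abs(Y-.28)<.15)
    P=W[m];q=np.c_[P@ux,P@uy];print('bar',len(P),h[m].mean(),cv2.minAreaRect((q*1000).astype(np.float32)), np.percentile(q-c,[1,5,50,95,99],axis=0))
E
```

```text
top lid 1898 [ 0.4584 -0.0951  0.0732] 0.07328529470328983 ((459.06842041015625, -94.98226165771484), (123.80972290039062, 188.3374481201172), 87.2773208618164)
handle 97 [ 0.4574 -0.0952  0.1092] 0.11666358046353102 ((458.7117919921875, -95.02085876464844), (14.114208221435547, 69.89452362060547), 87.21882629394531)
trivet 2126 ((547.12060546875, -271.8017578125), 155.9127960205078)
panel n [ 0.4928 -0.0563  0.8683] 29.739130694495643 h [-0.5676  0.0648  0.3984]
panel 3385 [-0.8627  0.0985  0.4961] [-0.1135 -0.9935  0.    ] [-0.5399 -0.4552] [-0.3057 -0.2231] ((-422.79205322265625, -339.2152099609375), (234.1361541748047, 232.11215209960938), 0.04053237661719322)
centre [0.5737 0.2759 0.0907]
bar 261 0.01486070207108452 ((-492.14263916015625, -340.5068359375), (23.96611976623535, 209.6577911376953), 1.035894513130188) [[-0.0783 -0.1012]
 [-0.0759 -0.0916]
 [-0.0665  0.0008]
 [-0.0606  0.0935]
 [-0.059   0.1028]]
scene lid 1762 [ 0.4672 -0.1019  0.0716] 0.07169945024564317 ((457.4118347167969, -95.81769561767578), (130.04470825195312, 194.1614990234375), 87.10782623291016)
handle 131 [ 0.4616 -0.099   0.1055] 0.11170923548209324 ((457.8378601074219, -96.89724731445312), (16.451766967773438, 75.2423324584961), 88.40703582763672)
trivet 2767 ((557.5170288085938, -283.5118103027344), 138.20294189453125)
panel n [ 0.4958 -0.0528  0.8668] 29.906321802106177 h [-0.5719  0.0609  0.3992]
panel 3952 [-0.862   0.0917  0.4986] [-0.1058 -0.9944  0.    ] [-0.5392 -0.4507] [-0.3076 -0.2136] ((-423.47332763671875, -332.307373046875), (236.4466094970703, 231.13037109375), 89.74870300292969)
centre [0.5717 0.2732 0.0888]
bar 259 0.01563263929623609 ((-445.3897705078125, -333.114501953125), (210.71649169921875, 109.95861053466797), 89.86742401123047) [[-0.0767 -0.1015]
 [-0.0763 -0.0882]
 [-0.07    0.0071]
 [-0.0629  0.099 ]
 [-0.0621  0.1039]]
```

```bash
cat >> h.py <<'E'
from scipy.spatial.transform import Rotation as Ro
def rows(p,R,n,w,p0=None,R0=None):
    """print n rows leading from the present (or given) pose to p,R"""
    o=env.observe(); p0=np.array(o['position'] if p0 is None else p0); R0=np.array(o['tool_rot'] if R0 is None else R0)
    rv=Ro.from_matrix(R0.T@R).as_rotvec(); out=[];pc,Rc=p0.copy(),R0.copy()
    for i in range(1,n+1):
        pt=p0+(p-p0)*i/n; Rt=R0@Ro.from_rotvec(rv*i/n).as_matrix()
        s=np.round(Rc.T@(pt-pc),4); t=np.round(Ro.from_matrix(Rc.T@Rt).as_rotvec(),4)
        pc=pc+Rc@s; Rc=Rc@Ro.from_rotvec(t).as_matrix()
        out.append(' '.join('%g'%(x+0) for x in [*s,*t,w]))
    print('; '.join(out)); return pc,Rc
def down(yaw):
    a=np.radians(yaw); x=np.array([np.cos(a),np.sin(a),0]); z=np.array([0,0,-1.]); return np.c_[x,np.cross(z,x),z]
ux=np.array([-.862,.095,.4985]);ux/=np.linalg.norm(ux);uy=np.cross([0,0,1],ux);uy/=np.linalg.norm(uy);un=np.cross(ux,uy)
PC=np.array([.5727,.2745,.09]); RP=np.c_[-uy,ux*0,-un]; RP[:,1]=np.cross(RP[:,2],RP[:,0])
E
python3 - <<'E'
from h import *
rows(np.array([.459,-.095,.24]),down(-2.7),12,.085)
print(RP)
E
```

```text
0.0337 -0.026 -0.0007 0 0 0.0312 0.085; 0.0328 -0.0271 -0.0007 0 0 0.0313 0.085; 0.032 -0.0281 -0.0008 0 0 0.0312 0.085; 0.0311 -0.029 -0.0007 0 0 0.0313 0.085; 0.0301 -0.03 -0.0007 0 0 0.0312 0.085; 0.0292 -0.031 -0.0007 0 0 0.0313 0.085; 0.0282 -0.0318 -0.0008 0 0 0.0312 0.085; 0.0273 -0.0327 -0.0007 0 0 0.0312 0.085; 0.0261 -0.0336 -0.0007 0 0 0.0313 0.085; 0.0252 -0.0343 -0.0007 0 0 0.0312 0.085; 0.024 -0.0351 -0.0008 0 0 0.0313 0.085; 0.0229 -0.0358 -0.0007 0 0 0.0312 0.085
[[ 0.1095  0.8618 -0.4954]
 [ 0.994  -0.095   0.0546]
 [-0.     -0.4984 -0.867 ]]
```

The top picture shows three things that could be the lid: the steel one on the pan at (304,209), an orange one flat on the table at (364,254), and a pink one at (197,281). I choose the steel one. The close crop confirms it: steel, handle up, sitting on the steel pan, 188 x 124 mm at z = 73 mm. The purple pan at (443,253) is a look-alike. The rest is at (194,178), with its slope falling away from the robot and the steel bar near its low edge.

>>> move_arm(plan="0.034 -0.026 -0.001 0 0 0.031 0.085; 0.033 -0.027 -0.001 0 0 0.031 0.085; 0.032 -0.028 -0.001 0 0 0.031 0.085; 0.031 -0.029 -0.001 0 0 0.031 0.085; 0.03 -0.03 -0.001 0 0 0.031 0.085; 0.029 -0.031 -0.001 0 0 0.031 0.085; 0.028 -0.032 -0.001 0 0 0.031 0.085; 0.027 -0.033 -0.001 0 0 0.031 0.085; 0.026 -0.034 -0.001 0 0 0.031 0.085; 0.025 -0.034 0 0 0 0.031 0.085; 0.024 -0.035 0 0 0 0.032 0.085; 0.023 -0.036 0 0 0 0.032 0.085", grip_force=60)

```text
time_s: 2.4
position: [0.4585, -0.0929, 0.2405]
tool_rot: [[0.999, -0.047, 0.0], [-0.047, -0.999, -0.0], [0.0, 0.0, -1.0]]
ft_force: [-0.2, -0.1, -0.7]
grip_width: 0.085
gripper_force: 0.0
```

```bash
python3 - <<'E'
from h import *
o=env.observe();print(o['time_s'],o['position'],o['q'])
im,d,c=grab('wrist','pics/w1.png'); W=cloud(d,c);X,Y,Z=W[...,0],W[...,1],W[...,2]
m=(Z>.064)&(Z<.08)&(abs(X-.46)<.15)&(abs(Y+.095)<.12)
P=W[m]
if len(P):print(len(P),np.median(P[:,2]),cv2.minAreaRect((P[:,:2]*1000).astype(np.float32)),P.min(0),P.max(0))
m=(abs(X-.46)<.06)&(abs(Y+.095)<.06)&(Z>.1)&(Z<.118)
P=W[m]
if len(P):print(len(P),np.median(P[:,2]),cv2.minAreaRect((P[:,:2]*1000).astype(np.float32)))
print((d>0).sum())
# trivet by colour, top view
t=cv2.imread('pics/top0.png');Wt=np.load('top0.npy');h=cv2.cvtColor(t,cv2.COLOR_BGR2HSV)
m=(abs(Wt[...,0]-.55)<.13)&(abs(Wt[...,1]+.27)<.12)&(h[...,1]>90)&(abs(Wt[...,2]-.008)<.006)
P=Wt[m];print(len(P),P.mean(0),cv2.minAreaRect((P[:,:2]*1000).astype(np.float32)))
rows(np.array([.459,-.095,.085]),down(-2.7),6,.085)
E
```

```text
2.4 [ 0.4585 -0.0929  0.2405] [-26.0059  13.0943  85.6718  -0.0011  81.2077  66.7039]
23392 0.07201918698444301 ((456.09619140625, -94.32134246826172), (124.69160461425781, 187.52203369140625), 87.35980224609375) [ 0.3597 -0.16    0.0692] [ 0.5525 -0.028   0.0798]
1267 0.10890404697480686 ((456.5201110839844, -94.51790618896484), (13.357453346252441, 69.79566955566406), 87.04203796386719)
254968
2077 [ 0.5444 -0.2751  0.008 ] ((545.1636352539062, -275.16058349609375), (186.9524688720703, 188.14939880371094), 7.4437665939331055)
-0.0002 0.0009 0.0259 -0.0003 -0.0002 0.0002 0.085; -0.0001 0.001 0.0259 -0.0003 -0.0002 0.0001 0.085; -0.0002 0.0009 0.0259 -0.0002 -0.0002 0.0002 0.085; -0.0001 0.0009 0.0259 -0.0003 -0.0003 0.0001 0.085; -0.0002 0.0009 0.0259 -0.0003 -0.0002 0.0002 0.085; -0.0001 0.0009 0.0259 -0.0003 -0.0002 0.0001 0.085
```

The wrist camera gives the lid centre as (0.4563, -0.0944) with the long axis at -2.7 degrees, which agrees with the top view. I'm going down to grasp it.

>>> move_arm(plan="-0.001 0.002 0.04 0 0 0 0.085; 0 0 0.04 0 0 0 0.085; 0 0 0.04 0 0 0 0.085; 0 0 0.025 0 0 0 0.085; 0 0 0.0115 0 0 0 0.06; 0 0 0 0 0 0 0.03; 0 0 0 0 0 0 0; 0 0 0 0 0 0 0; 0 0 0 0 0 0 0; 0 0 0 0 0 0 0; 0 0 0 0 0 0 0; 0 0 0 0 0 0 0", grip_force=80)

```text
time_s: 3.95
position: [0.4572, -0.0962, 0.0849]
tool_rot: [[0.999, -0.046, 0.002], [-0.046, -0.999, -0.001], [0.002, 0.001, -1.0]]
ft_force: [-1.7, 1.5, 5.8]
grip_width: 0.0126
gripper_force: 78.5
```

>>> move_arm(plan="0 0 -0.003 0 0 0 0; 0 0 -0.005 0 0 0 0; 0 0 -0.01 0 0 0 0; 0 0 -0.02 0 0 0 0; 0 0 -0.025 0 0 0 0; 0 0 -0.03 0 0 0 0; 0 0 -0.03 0 0 0 0; 0 0 -0.03 0 0 0 0; 0 0 -0.02 0 0 0 0; 0 0 0 0 0 0 0")

```text
time_s: 5.2
position: [0.457, -0.0962, 0.2582]
tool_rot: [[0.999, -0.046, 0.003], [-0.046, -0.999, -0.001], [0.003, 0.001, -1.0]]
ft_force: [0.5, 1.1, -1.5]
grip_width: 0.0128
gripper_force: 78.1
```

```bash
python3 - <<'E'
from h import *
o=env.observe();print(o['time_s'],o['position'],o['ft_force'],o['wrist_torque'],o['grip_width'])
im,d,c=grab('wrist','pics/w2.png')
im,d,c=grab('scene'); cv2.imwrite('pics/s2.png',cv2.resize(im[90:300,200:520,::-1],None,fx=2,fy=2))
# next: hover over panel 90 mm out along normal, lid centre at x=+.010
tgt=PC+ux*.010+un*(.022+.09); print(tgt)
mid=np.array([.47,.12,.26])
p,R=rows(tgt,RP,16,0)
E
```

```text
5.2 [ 0.457  -0.0962  0.2582] [ 0.4785  1.0786 -1.4635] [-0.0364  0.0323  0.018 ] 0.012774103276129245
[0.6196 0.2693 0.1921]
0.0091 -0.0233 0.004 0.0261 -0.0245 -0.0919 0; 0.0114 -0.0222 0.0044 0.026 -0.0245 -0.0919 0; 0.0134 -0.021 0.0046 0.0261 -0.0245 -0.0919 0; 0.0154 -0.0195 0.0048 0.0261 -0.0245 -0.0918 0; 0.0173 -0.0179 0.0049 0.0261 -0.0245 -0.0919 0; 0.0189 -0.0161 0.0048 0.026 -0.0245 -0.0919 0; 0.0204 -0.0142 0.0048 0.0261 -0.0245 -0.0919 0; 0.0218 -0.0121 0.0046 0.0261 -0.0245 -0.0919 0; 0.0229 -0.0099 0.0044 0.0261 -0.0245 -0.0919 0; 0.0238 -0.0077 0.004 0.026 -0.0245 -0.0919 0; 0.0245 -0.0053 0.0036 0.0261 -0.0245 -0.0919 0; 0.0249 -0.003 0.0031 0.0261 -0.0245 -0.0918 0; 0.0252 -0.0006 0.0025 0.0261 -0.0245 -0.0919 0; 0.0252 0.0017 0.0019 0.026 -0.0245 -0.0919 0; 0.025 0.0041 0.0012 0.0261 -0.0245 -0.0919 0; 0.0245 0.0064 0.0005 0.0261 -0.0245 -0.0919 0
```

View pics/s2.png

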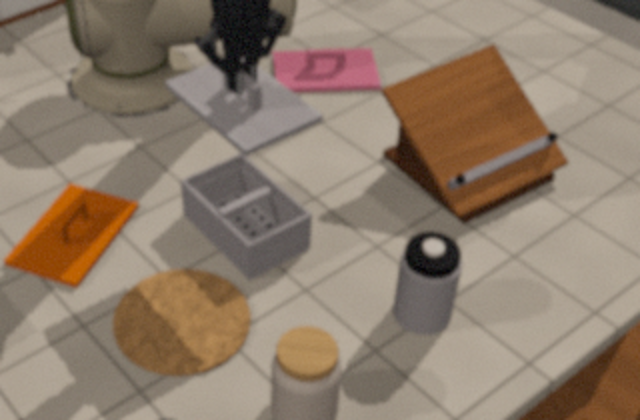

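The picture shows the lid held level over the pan at (245,100). The basket is still in the pan with its bar showing at (245,200), and nothing else has moved. Next I carry the lid to a hover over the rest.

>>> move_arm(plan="0.009 -0.023 0.004 0.026 -0.0245 -0.092 0; 0.0115 -0.022 0.0045 0.026 -0.0245 -0.092 0; 0.0135 -0.021 0.0045 0.026 -0.0245 -0.092 0; 0.0155 -0.0195 0.005 0.026 -0.0245 -0.092 0; 0.0175 -0.018 0.005 0.026 -0.0245 -0.092 0; 0.019 -0.016 0.005 0.026 -0.0245 -0.092 0; 0.0205 -0.014 0.005 0.026 -0.0245 -0.092 0; 0.022 -0.012 0.0045 0.026 -0.0245 -0.092 0; 0.023 -0.01 0.0045 0.026 -0.0245 -0.092 0; 0.024 -0.0075 0.004 0.026 -0.0245 -0.092 0; 0.0245 -0.0055 0.0035 0.026 -0.0245 -0.092 0; 0.025 -0.003 0.003 0.026 -0.0245 -0.092 0")

```text
time_s: 6.8
position: [0.5801, 0.1784, 0.2064]
tool_rot: [[0.459, 0.803, -0.381], [0.885, -0.45, 0.117], [-0.078, -0.391, -0.917]]
ft_force: [0.3, -0.4, -3.0]
grip_width: 0.0125
gripper_force: 78.2
```

>>> move_arm(plan="0.025 -0.0005 0.0025 0.026 -0.0245 -0.092 0; 0.025 0.0015 0.002 0.026 -0.0245 -0.092 0; 0.025 0.004 0.001 0.026 -0.0245 -0.092 0; 0.0245 0.0065 0.0005 0.026 -0.0245 -0.092 0; 0 0 0 0 0 0 0; 0 0 0 0 0 0 0")

```text
time_s: 7.55
position: [0.6204, 0.2685, 0.1912]
tool_rot: [[0.109, 0.862, -0.495], [0.994, -0.095, 0.053], [-0.002, -0.498, -0.867]]
ft_force: [0.9, 0.5, -1.6]
grip_width: 0.0124
gripper_force: 78.4
```

```bash
cat > meas.py <<'E'
from h import *
import sys
def meas(show=None):
    o=env.observe();print(o['time_s'],o['position'],o['q'],o['ft_force'],o['grip_width'])
    print('tip in panel frame', np.c_[ux,uy,un].T@(np.array(o['position'])-PC))
    for cam in('top','scene','wrist'):
        im,d,c=grab(cam); W=cloud(d,c); L=(W-PC)@np.c_[ux,uy,un]
        tip=np.c_[ux,uy,un].T@(np.array(o['position'])-PC)
        hl=tip[2]-.022+.011
        m=(abs(L[...,2]-hl)<.006)&(abs(L[...,0]-tip[0])<.09)&(abs(L[...,1]-tip[1])<.12)
        s=im.astype(int); m2=m&(s.max(-1)-s.min(-1)<40)
        P=L[m2]
        if len(P)>20: print(cam,'lid',len(P),np.median(P[:,2]),cv2.minAreaRect((P[:,:2]*1000).astype(np.float32)))
        if show==cam: cv2.imwrite(f'pics/{cam}_{int(o["time_s"]*100)}.png',im[:,:,::-1])
if __name__=='__main__': meas(sys.argv[1] if len(sys.argv)>1 else None)
E
python3 meas.py wrist; python3 - <<'E'
from h import *
rows(PC+ux*.010+un*(.022+.008),RP,5,0)
E
```

```text
7.55 [0.6204 0.2685 0.1912] [ 10.2645  51.3228  30.3702  10.0756 126.7138  20.5323] [ 0.8664  0.473  -1.5709] 0.012363868904549154
tip in panel frame [0.0087 0.0008 0.1117]
top lid 669 0.10108572425533588 ((7.306243896484375, 2.3767318725585938), (187.4411163330078, 130.22561645507812), 89.85359191894531)
scene lid 1580 0.09928226258943125 ((7.7949981689453125, 3.7371292114257812), (194.02793884277344, 125.49849700927734), 89.92137908935547)
wrist lid 57098 0.0993542733204063 ((9.057785034179688, 0.9803314208984375), (125.17174530029297, 187.38485717773438), 0.10308501869440079)
0.0002 -0.0002 0.0166 0.0005 0.0002 0 0; 0.0003 -0.0002 0.0166 0.0004 0.0001 0 0; 0.0002 -0.0001 0.0165 0.0005 0.0002 0 0; 0.0002 -0.0002 0.0166 0.0005 0.0002 0 0; 0.0002 -0.0001 0.0166 0.0004 0.0001 0 0
```

>>> move_arm(plan="0.001 0 0.02 0 0 0 0; 0.001 0 0.02 0 0 0 0; 0 0 0.02 0 0 0 0; 0 0 0.015 0 0 0 0; 0 0 0.01 0 0 0 0; 0 0 0 0 0 0 0; 0 0 0 0 0 0 0")

```text
time_s: 8.57
position: [0.5792, 0.2753, 0.1189]
tool_rot: [[0.108, 0.863, -0.493], [0.994, -0.094, 0.053], [-0.0, -0.496, -0.869]]
ft_force: [0.2, -1.1, -1.5]
grip_width: 0.0126
gripper_force: 78.3
```

```bash
python3 meas.py scene
```

```text
8.575 [0.5792 0.2753 0.1189] [ 11.3465  49.0683  46.9848   9.2778 112.2348  18.9032] [ 0.2326 -1.0964 -1.5047] 0.012645214889352134
tip in panel frame [ 0.0089 -0.0015  0.0283]
top lid 786 0.017430720636082198 ((-3.958404541015625, 50.3912353515625), (100.86306762695312, 150.66151428222656), 87.7866439819336)
scene lid 1597 0.015329247703973828 ((-3.305511474609375, 0.23748779296875), (213.0611114501953, 146.9901885986328), 89.6837387084961)
wrist lid 66702 0.014717309684686434 ((-2.3427505493164062, -7.394378662109375), (147.282958984375, 199.93197631835938), 0.2409127801656723)
```

>>> move_arm(plan="0 0 0.001 0 0 0 0; 0 0 0.001 0 0 0 0; 0 0 0.001 0 0 0 0; 0 0 0 0 0 0 0")

```text
time_s: 9.22
position: [0.5772, 0.2756, 0.1156]
tool_rot: [[0.108, 0.863, -0.494], [0.994, -0.094, 0.053], [-0.001, -0.497, -0.868]]
ft_force: [-1.2, 0.1, -1.7]
grip_width: 0.0125
gripper_force: 78.3
```

>>> move_arm(plan="0 0.001 0 0 0 0 0; 0 0.001 0 0 0 0 0; 0 0.001 0 0 0 0 0; 0 0.001 0 0 0 0 0; 0 0 0 0 0 0 0")

```text
time_s: 9.85
position: [0.5808, 0.2751, 0.1136]
tool_rot: [[0.108, 0.863, -0.494], [0.994, -0.094, 0.053], [-0.001, -0.497, -0.868]]
ft_force: [0.1, 0.3, -2.7]
grip_width: 0.0125
gripper_force: 78.3
```

```bash
python3 - <<'E'
from h import *
o=env.observe();B=np.c_[ux,uy,un];print(o['time_s'],B.T@(np.array(o['position'])-PC),B.T@o['ft_force'],o['wrist_torque'])
im,d,c=grab('wrist','pics/w3.png');L=(cloud(d,c)-PC)@B
for y0 in(-.07,-.03,.03,.07):
    m=(abs(L[...,1]-y0)<.004)&(L[...,0]<-.03)&(L[...,0]>-.12)&(abs(L[...,2])<.05)
    P=L[m]; b=np.arange(-.1,-.03,.003); k=np.digitize(P[:,0],b)
    print(y0,[(round(b[i-1]*1e3),round(np.median(P[k==i,2])*1e3,1)) for i in range(1,len(b)) if (k==i).any()])
E
```

```text
9.85 [ 0.0049 -0.0015  0.0244] [-1.4419 -0.3013 -2.2933] [-0.0104 -0.4573 -0.0152]
-0.07 [(-100, np.float64(-2.0)), (-97, np.float64(-1.9)), (-94, np.float64(-1.9)), (-91, np.float64(-2.0)), (-88, np.float64(-1.9)), (-85, np.float64(-1.8)), (-76, np.float64(14.1)), (-73, np.float64(14.2)), (-70, np.float64(14.1)), (-67, np.float64(14.1)), (-64, np.float64(13.1)), (-61, np.float64(9.1)), (-58, np.float64(10.9)), (-55, np.float64(11.1)), (-52, np.float64(11.1)), (-49, np.float64(11.1)), (-46, np.float64(11.1)), (-43, np.float64(11.1)), (-40, np.float64(11.1)), (-37, np.float64(11.1)), (-34, np.float64(11.0))]
-0.03 [(-100, np.float64(-1.9)), (-97, np.float64(-1.9)), (-94, np.float64(-1.9)), (-91, np.float64(-1.9)), (-88, np.float64(-1.8)), (-85, np.float64(-1.7)), (-76, np.float64(13.9)), (-73, np.float64(14.1)), (-70, np.float64(14.1)), (-67, np.float64(14.1)), (-64, np.float64(13.1)), (-61, np.float64(10.1)), (-58, np.float64(11.2)), (-55, np.float64(11.3)), (-52, np.float64(11.2)), (-49, np.float64(11.1)), (-46, np.float64(11.2)), (-43, np.float64(11.2)), (-40, np.float64(11.3)), (-37, np.float64(11.0)), (-34, np.float64(11.3))]
0.03 [(-100, np.float64(-1.8)), (-97, np.float64(-2.0)), (-94, np.float64(-1.9)), (-91, np.float64(-2.0)), (-88, np.float64(-2.0)), (-85, np.float64(-2.0)), (-76, np.float64(14.1)), (-73, np.float64(14.2)), (-70, np.float64(14.1)), (-67, np.float64(14.3)), (-64, np.float64(11.8)), (-61, np.float64(7.1)), (-58, np.float64(10.7)), (-40, np.float64(11.4)), (-37, np.float64(11.4)), (-34, np.float64(11.1))]
0.07 [(-73, np.float64(14.1)), (-70, np.float64(13.8))]
```

View pics/w3.png

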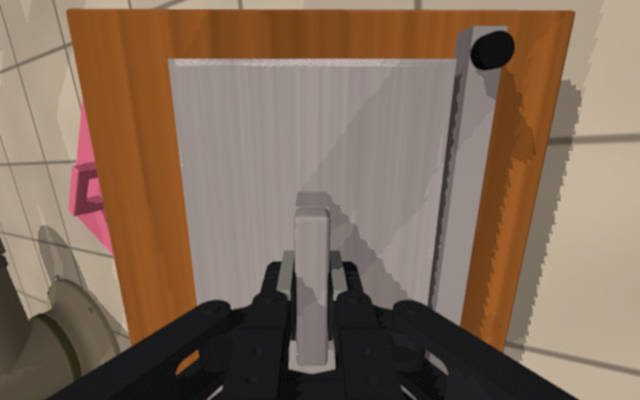

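The wrist view shows the lid flat over the panel with its long edge at column 448. A narrow gap of about 4 mm separates it from the steel bar, whose upper edge runs near column 455, and the two look parallel. I'll feel downslope for the bar.

>>> move_arm(plan="0 0.001 0 0 0 0 0; 0 0.001 0 0 0 0 0; 0 0.001 0 0 0 0 0; 0 0 0 0 0 0 0")

```text
time_s: 10.4
position: [0.5833, 0.2749, 0.1121]
tool_rot: [[0.108, 0.863, -0.494], [0.994, -0.094, 0.053], [-0.001, -0.497, -0.868]]
ft_force: [0.6, -0.9, -1.7]
grip_width: 0.0126
gripper_force: 78.3
```

```bash
cat > f.py <<'E'
from h import *
o=env.observe();B=np.c_[ux,uy,un];print(o['time_s'],B.T@(np.array(o['position'])-PC),B.T@o['ft_force'],B.T@o['wrist_torque'])
E
cat > y.py <<'E'
from h import *
B=np.c_[ux,uy,un]
im,d,c=grab('wrist');L=(cloud(d,c)-PC)@B
for nm,x0,x1,z0,z1 in(('panel',-.01,.03,-.006,.003),('lid',-.02,.03,.008,.015),('panelhi',.08,.1,-.006,.003)):
    m=(L[...,0]>x0)&(L[...,0]<x1)&(L[...,2]>z0)&(L[...,2]<z1)&(abs(L[...,1])<.13)
    print(nm,m.sum(),L[m][:,1].min(),L[m][:,1].max())
m=(abs(L[...,2]+.002)<.003)&(abs(L[...,1])<.14)&(abs(L[...,0])<.14); print(L[m].min(0),L[m].max(0))
# edge lines vs y
for y0 in(-.085,-.06,-.04,.04):
    s=abs(L[...,1]-y0)<.004
    lid=L[s&(abs(L[...,2]-.0105)<.0025)&(abs(L[...,0])<.066)][:,0]; bar=L[s&(L[...,2]>.0132)&(L[...,2]<.018)&(L[...,0]<-.05)][:,0]
    if len(lid) and len(bar): print(y0,'lid lo/hi',lid.min(),lid.max(),'bar',bar.min(),bar.max())
E
python3 f.py; python3 y.py
```

```text
10.4 [ 0.0019 -0.0015  0.0244] [-1.4594  0.7907 -1.1068] [-0.0028  0.4376 -0.034 ]
panel 4390 -0.11774604975525105 -0.09675857482828634
lid 19671 -0.09534430018887964 0.07243241881423874
panelhi 12476 -0.11733423804053243 0.08633861308469534
[-0.1142 -0.1178 -0.0047] [0.1168 0.1054 0.001 ]
-0.085 lid lo/hi -0.0658840923628291 0.06437064681593413 bar -0.0754778836572707 -0.06056193202848639
-0.06 lid lo/hi -0.06528476094493689 0.0641721686308719 bar -0.07546783611392477 -0.0606659877935176
-0.04 lid lo/hi -0.06542866251380097 0.06412735432273158 bar -0.07515298912754008 -0.06057509810715337
```

>>> move_arm(plan="0.001 0.0005 0 0 0 0 0; 0 0.0005 0 0 0 0 0; 0 0 0 0 0 0 0; 0 0 0 0 0 0 0")

```text
time_s: 10.95
position: [0.5842, 0.2759, 0.1117]
tool_rot: [[0.108, 0.863, -0.494], [0.994, -0.094, 0.053], [-0.001, -0.497, -0.868]]
ft_force: [0.5, 1.1, -1.7]
grip_width: 0.0124
gripper_force: 78.5
```

```bash
python3 f.py
```

```text
10.95 [ 0.001  -0.0026  0.0245] [-1.1686 -1.1492 -1.2388] [-0.1087  0.2774 -0.0362]
```

>>> move_arm(plan="0 0.0005 0 0 0 0 0; 0 0.0005 0 0 0 0 0; 0 0 0 0 0 0 0; 0 0 0 0 0 0 0")

```text
time_s: 11.45
position: [0.5846, 0.2758, 0.1118]
tool_rot: [[0.107, 0.862, -0.495], [0.994, -0.093, 0.053], [-0.001, -0.498, -0.867]]
ft_force: [-5.6, -0.5, 3.4]
grip_width: 0.0122
gripper_force: 78.8
```

```bash
python3 f.py
```

```text
11.45 [ 0.0008 -0.0026  0.0247] [6.4747 1.0962 0.1955] [-0.0806 -0.7792 -0.1005]
```

I feel the bar: 6.5 N pushing up the slope. Now I lower onto the panel.

>>> move_arm(plan="0 0 0.0005 0 0 0 0; 0 0 0.0005 0 0 0 0; 0 0 0.0005 0 0 0 0; 0 0 0 0 0 0 0; 0 0 0 0 0 0 0")

```text
time_s: 12.08
position: [0.5841, 0.2759, 0.1114]
tool_rot: [[0.107, 0.863, -0.494], [0.994, -0.093, 0.053], [-0.0, -0.497, -0.868]]
ft_force: [-5.1, 0.0, 8.4]
grip_width: 0.0125
gripper_force: 79.3
```

```bash
python3 f.py
```

```text
12.075 [ 0.001  -0.0027  0.0241] [8.5569 0.5283 4.7767] [-0.0338 -0.9452 -0.0886]
```

>>> move_arm(plan="0 0 0.0005 0 0 0 0; 0 0 0.0005 0 0 0 0; 0 0 0 0 0 0 0; 0 0 0 0 0 0 0")

```text
time_s: 12.58
position: [0.5837, 0.276, 0.1105]
tool_rot: [[0.107, 0.863, -0.494], [0.994, -0.093, 0.053], [-0.0, -0.497, -0.868]]
ft_force: [-5.0, 0.5, 6.9]
grip_width: 0.0123
gripper_force: 79.3
```

```bash
python3 f.py; python3 y.py
```

```text
12.575 [ 0.0009 -0.0026  0.0231] [7.8119 0.1034 3.4259] [-0.0632 -0.9598 -0.1226]
panel 4222 -0.11785346613664156 -0.09770520972607165
lid 19696 -0.09644397237453749 0.07188791290976325
panelhi 12520 -0.11733010755400076 0.08360313631180878
[-0.1145 -0.1179 -0.005 ] [0.1163 0.1031 0.001 ]
-0.085 lid lo/hi -0.0657199266553727 0.06319108795840249 bar -0.07526382878786547 -0.06013521994296931
-0.06 lid lo/hi -0.06407261671093417 0.06348227471844096 bar -0.07524975976460557 -0.06013044306563921
-0.04 lid lo/hi -0.06592046877139392 0.06330149392592752 bar -0.07531958173755277 -0.06040400785002043
```

>>> move_arm(plan="0 0 0.0005 0 0 0 0; 0 0 0.0005 0 0 0 0; 0 0 0 0 0 0 0; 0 0 0 0 0 0 0")

```text
time_s: 13.12
position: [0.5835, 0.2759, 0.11]
tool_rot: [[0.108, 0.863, -0.493], [0.994, -0.093, 0.053], [0.0, -0.496, -0.868]]
ft_force: [-2.7, -0.2, 9.4]
grip_width: 0.0128
gripper_force: 79.7
```

```bash
python3 f.py
```

```text
13.125 [ 0.0008 -0.0025  0.0226] [7.0271 0.4676 6.8232] [ 0.0228 -0.9652 -0.1029]
```

>>> move_arm(plan="0 0 0.0005 0 0 0 0; 0 0 0.0005 0 0 0 0; 0 0 0 0 0 0 0; 0 0 0 0 0 0 0")

```text
time_s: 13.62
position: [0.5835, 0.2759, 0.1099]
tool_rot: [[0.108, 0.864, -0.491], [0.994, -0.093, 0.054], [0.001, -0.494, -0.869]]
ft_force: [-0.7, -0.5, 13.3]
grip_width: 0.0125
gripper_force: 80.3
```

```bash
python3 f.py
```

```text
13.625 [ 0.0008 -0.0026  0.0226] [ 7.16    0.6093 11.1993] [ 0.0155 -1.0204 -0.1021]
```

>>> move_arm(plan="0 0 0 0 0 0 0.016; 0 0 0 0 0 0 0.022; 0 0 0 0 0 0 0.035; 0 0 0 0 0 0 0.05; 0 0 0 0 0 0 0.05; 0 0 0 0 0 0 0.05; 0 0 -0.01 0 0 0 0.05; 0 0 -0.02 0 0 0 0.05; 0 0 -0.03 0 0 0 0.05; 0 0 -0.03 0 0 0 0.06; 0 0 -0.03 0 0 0 0.07; 0 0 0 0 0 0 0.085")

```text
time_s: 15.12
position: [0.6433, 0.2693, 0.2131]
tool_rot: [[0.108, 0.865, -0.49], [0.994, -0.094, 0.054], [0.001, -0.493, -0.87]]
ft_force: [-0.3, -0.0, -0.1]
grip_width: 0.0844
gripper_force: 0.0
```

```bash
cat > pl.py <<'E'
from h import *
o=env.observe();print(o['time_s'],o['position'],o['grip_width'])
B=np.c_[ux,uy,un]
im,d,c=grab('wrist','pics/w4.png');L=(cloud(d,c)-PC)@B
pm=(abs(L[...,2]+.001)<.004)&(abs(L[...,1])<.14)&(abs(L[...,0])<.14);P=L[pm];print('panel',P.min(0),P.max(0),np.median(P[:,2]))
A=np.c_[P[:,:2],np.ones(len(P))];print('panel plane',np.linalg.lstsq(A,P[:,2],rcond=None)[0])
m=(abs(L[...,2]-.0095)<.0025)&(abs(L[...,0])<.08)&(abs(L[...,1])<.12);P=L[m];print('lid',len(P),cv2.minAreaRect((P[:,:2]*1e3).astype(np.float32)),np.percentile(P,[.2,99.8],axis=0))
A=np.c_[P[:,:2],np.ones(len(P))];print('lid plane',np.linalg.lstsq(A,P[:,2],rcond=None)[0])
m=(L[...,2]>.0128)&(L[...,2]<.018)&(abs(L[...,0]+.068)<.012)&(abs(L[...,1])<.12);P=L[m];print('bar',len(P),np.percentile(P,[.5,99.5],axis=0),np.median(P[:,2]))
E
python3 pl.py
```

```text
15.125 [0.6433 0.2693 0.2131] 0.08438339645113035
panel [-0.1139 -0.1179 -0.005 ] [0.1161 0.1127 0.0029] -0.0017079813033141719
panel plane [ 0.0022 -0.0008 -0.0018]
lid 29528 ((-2.3675918579101562, -2.8638839721679688), (131.3334197998047, 208.71649169921875), 0.16207124292850494) [[-0.0611 -0.0966  0.0073]
 [ 0.0628  0.0909  0.0115]]
lid plane [ 0.0017 -0.0009  0.0093]
bar 3577 [[-0.075  -0.107   0.0129]
 [-0.0608  0.0939  0.0169]] 0.014132911511968427
```

View pics/w4.png

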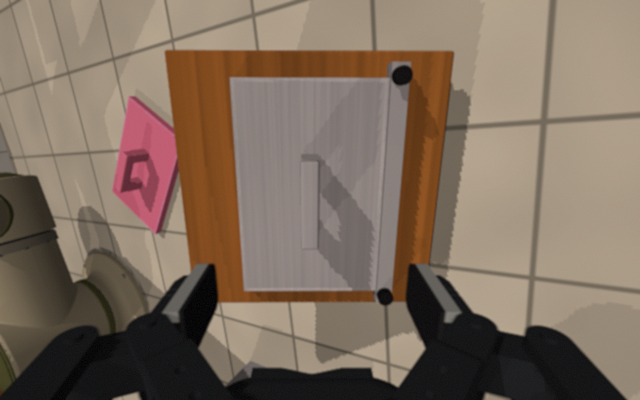

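The view shows the lid flat on the panel with its handle (310,200) up. Its low edge at column 385 lies along the bar. The end margins match to within about 0.5 mm of centred. Next is the basket.

```bash
python3 - <<'E'
from h import *
rows(np.array([.457,-.095,.25]),down(87.3),12,.085)
E
```

```text
-0.0319 -0.0121 0.0032 -0.0432 -0.0013 -0.005 0.085; -0.0318 -0.0124 0.0027 -0.0432 -0.0013 -0.005 0.085; -0.0317 -0.0126 0.0023 -0.0431 -0.0013 -0.0049 0.085; -0.0317 -0.0129 0.0017 -0.0432 -0.0013 -0.005 0.085; -0.0316 -0.0131 0.0012 -0.0432 -0.0013 -0.005 0.085; -0.0315 -0.0133 0.0007 -0.0432 -0.0013 -0.005 0.085; -0.0315 -0.0135 0.0001 -0.0432 -0.0013 -0.005 0.085; -0.0314 -0.0136 -0.0004 -0.0431 -0.0013 -0.0049 0.085; -0.0313 -0.0138 -0.001 -0.0432 -0.0013 -0.005 0.085; -0.0313 -0.0138 -0.0015 -0.0432 -0.0013 -0.005 0.085; -0.0312 -0.0139 -0.0021 -0.0432 -0.0014 -0.005 0.085; -0.0311 -0.014 -0.0026 -0.0432 -0.0013 -0.005 0.085
```

>>> move_arm(plan="-0.032 -0.012 0.003 -0.043 -0.0013 -0.005 0.085; -0.032 -0.0125 0.0025 -0.043 -0.0013 -0.005 0.085; -0.032 -0.0125 0.0025 -0.043 -0.0013 -0.005 0.085; -0.0315 -0.013 0.0015 -0.043 -0.0013 -0.005 0.085; -0.0315 -0.013 0.001 -0.043 -0.0013 -0.005 0.085; -0.0315 -0.0135 0.0005 -0.043 -0.0013 -0.005 0.085; -0.0315 -0.0135 0 -0.043 -0.0013 -0.005 0.085; -0.0315 -0.0135 -0.0005 -0.043 -0.0013 -0.005 0.085; -0.0315 -0.014 -0.001 -0.043 -0.0013 -0.005 0.085; -0.031 -0.014 -0.0015 -0.043 -0.0013 -0.005 0.085; -0.031 -0.014 -0.002 -0.044 -0.0013 -0.005 0.085; -0.031 -0.014 -0.0025 -0.044 -0.0013 -0.005 0.085")

```text
time_s: 16.68
position: [0.455, -0.0951, 0.2503]
tool_rot: [[0.046, 0.999, -0.002], [0.999, -0.046, 0.0], [0.0, -0.002, -1.0]]
ft_force: [0.8, -0.8, 0.3]
grip_width: 0.0851
gripper_force: 0.0
```

```bash
python3 - <<'E'
from h import *
env.observe()
im,d,c=grab('wrist','pics/w5.png');o=env.observe();print(o['time_s'],o['position'],o['tool_rot'][:,0],o['q'])
W=cloud(d,c);X,Y,Z=W[...,0],W[...,1],W[...,2];near=(abs(X-.457)<.11)&(abs(Y+.095)<.085)
f=lambda m:cv2.minAreaRect((W[m][:,:2]*1000).astype(np.float32))
m=near&(Z>.066)&(Z<.074);print('rim',m.sum(),f(m))
n2=(abs(X-.457)<.03)&(abs(Y+.095)<.05)
m=n2&(Z>.057)&(Z<.066);print('bar',m.sum(),f(m),np.median(Z[m]),np.median(X[m]),W[m].min(0),W[m].max(0))
m=near&(abs(X-.457)<.09)&(Z>.048)&(Z<.058);print('walls',m.sum(),f(m))
E
```

```text
16.725 [ 0.4537 -0.0975  0.2508] [ 0.0472  0.9989 -0.0018] [-26.7379  12.262   85.0211  -0.1059  82.6977 -24.0191]
rim 2569 ((456.0091857910156, -94.28140258789062), (112.52233123779297, 176.79701232910156), 87.04747009277344)
bar 1201 ((452.4700012207031, -97.38375091552734), (103.7856216430664, 27.853830337524414), 77.20130920410156) 0.06082679422805903 0.4537658722992958 [ 0.4274 -0.145   0.0574] [ 0.4625 -0.0455  0.0647]
walls 2772 ((456.1654357910156, -92.44258880615234), (108.91250610351562, 174.9932861328125), 87.03173828125)
```

View pics/w5.png

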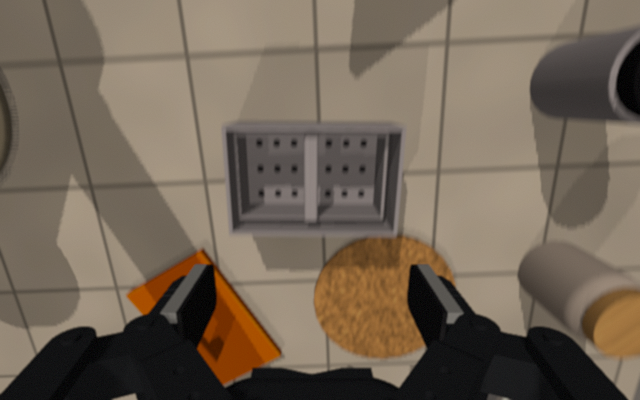

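The wrist view shows the basket in the pan, with its bridge bar at (310,175) and wall to wall free around it. The trivet is at (385,295).

```bash
python3 - <<'E'
from h import *
o=env.observe();print(o['time_s'],o['position'])
im,d,c=grab('wrist')
W=cloud(d,c);C=np.array([.456,-.0943,0]);a=np.radians(-2.85);B=np.array([[np.cos(a),-np.sin(a),0],[np.sin(a),np.cos(a),0],[0,0,1]])
L=(W-C)@B
for n,m in(('bar',(abs(L[...,0]+.002)<.012)&(abs(L[...,1])<.054)&(L[...,2]>.0585)&(L[...,2]<.064)),('wallsX',(abs(L[...,1])<.03)&(abs(L[...,0])<.083)&(abs(L[...,0])>.06)&(L[...,2]>.0515)&(L[...,2]<.056)),('wallsY',(abs(L[...,0])<.06)&(abs(L[...,1])<.051)&(L[...,2]>.0515)&(L[...,2]<.056))):
    P=L[m][:,:3];print(n,len(P),np.percentile(P,[1,50,99],axis=0) if len(P) else '', cv2.minAreaRect((P[:,:2]*1e3).astype(np.float32)))
np.save('w5.npy',W)
# trivet
h=cv2.cvtColor(im,cv2.COLOR_RGB2HSV)
m=(abs(W[...,0]-.545)<.12)&(abs(W[...,1]+.275)<.11)&(h[...,1]>90)&(abs(W[...,2]-.008)<.008)
cn=max(cv2.findContours(m.astype(np.uint8),0,1)[0],key=len)[:,0]
Q=W[cn[:,1],cn[:,0],:2]
A=np.c_[2*Q,np.ones(len(Q))];s=np.linalg.lstsq(A,(Q**2).sum(1),rcond=None)[0];print('trivet',s[:2],np.sqrt(s[2]+s[0]**2+s[1]**2),np.median(W[m][:,2]))
E
```

```text
16.725 [ 0.4537 -0.0975  0.2508]
bar 1218 [[-0.0087 -0.0518  0.0588]
 [-0.0025  0.0042  0.0608]
 [ 0.0045  0.0477  0.0628]] ((-1.410984992980957, -1.8596649169921875), (100.90158081054688, 23.42401695251465), 88.99349975585938)
wallsX 348 [[-0.0803 -0.0291  0.0516]
 [-0.0771  0.0015  0.0529]
 [ 0.0755  0.0291  0.0546]] ((-2.4194488525390625, -0.3448352813720703), (156.33892822265625, 59.3076171875), 0.09474314749240875)
wallsY 601 [[-0.0588 -0.0431  0.0516]
 [ 0.0064  0.046   0.053 ]
 [ 0.0583  0.0482  0.0546]] ((-0.14090728759765625, -1.3901596069335938), (119.18116760253906, 99.1761703491211), 0.11306215822696686)
trivet [ 0.5353 -0.2726] 0.08631881995283094 0.006744096401027051
```

>>> move_arm(plan="0.005 0 0.05 0 0 0 0.085; 0 0 0.05 0 0 0 0.085; 0 0 0.05 0 0 0 0.085; 0 0 0.04 0 0 0 0.085; 0 0 0.022 0 0 0 0.085; 0 0 0 0 0 0 0.06; 0 0 0 0 0 0 0.035; 0 0 0 0 0 0 0.02; 0 0 0 0 0 0 0; 0 0 0 0 0 0 0; 0 0 0 0 0 0 0; 0 0 0 0 0 0 0", grip_force=60)

```text
time_s: 18.27
position: [0.4567, -0.09, 0.04]
tool_rot: [[0.047, 0.999, -0.001], [0.999, -0.047, -0.001], [-0.001, -0.001, -1.0]]
ft_force: [-1.0, 0.3, 7.2]
grip_width: 0.0127
gripper_force: 59.0
```

>>> move_arm(plan="0 0 -0.003 0 0 0 0; 0 0 -0.005 0 0 0 0; 0 0 -0.01 0 0 0 0; 0 0 -0.01 0 0 0 0; 0 0 -0.015 0 0 0 0; 0 0 -0.02 0 0 0 0; 0 0 -0.025 0 0 0 0; 0 0 -0.03 0 0 0 0; 0 0 -0.02 0 0 0 0; 0 0 -0.01 0 0 0 0; 0 0 0 0 0 0 0", grip_force=80)

```text
time_s: 19.65
position: [0.4569, -0.09, 0.1875]
tool_rot: [[0.047, 0.999, -0.001], [0.999, -0.047, -0.0], [-0.001, -0.001, -1.0]]
ft_force: [-1.5, -0.8, -2.9]
grip_width: 0.0122
gripper_force: 78.1
```

```bash
python3 - <<'E'
from h import *
o=env.observe();print(o['time_s'],o['position'],o['ft_force'],o['grip_width'])
im,d,c=grab('scene'); cv2.imwrite('pics/s6.png',cv2.resize(im[90:350,200:520,::-1],None,fx=2,fy=2)); W=cloud(d,c)
def tri(im,W,n):
    h=cv2.cvtColor(im,cv2.COLOR_RGB2HSV)
    m=(abs(W[...,0]-.545)<.115)&(abs(W[...,1]+.275)<.115)&(h[...,1]>70)&(abs(W[...,2]-.007)<.008)
    m=cv2.morphologyEx(m.astype(np.uint8),cv2.MORPH_OPEN,np.ones((3,3)))
    cn=cv2.convexHull(max(cv2.findContours(m,0,1)[0],key=len))[:,0]
    Q=W[cn[:,1],cn[:,0],:2];A=np.c_[2*Q,np.ones(len(Q))];s=np.linalg.lstsq(A,(Q**2).sum(1),rcond=None)[0];print(n,'trivet',s[:2],np.sqrt(s[2]+s[0]**2+s[1]**2))
tri(im,W,'scene')
im,d,c=grab('top');tri(im,cloud(d,c),'top')
E
```

```text
19.65 [ 0.4569 -0.09    0.1875] [-1.4755 -0.7872 -2.8781] 0.012173242203018282
scene trivet [ 0.5414 -0.2747] 0.0968053734919963
top trivet [ 0.5452 -0.276 ] 0.0963261486415363
```

View pics/s6.png

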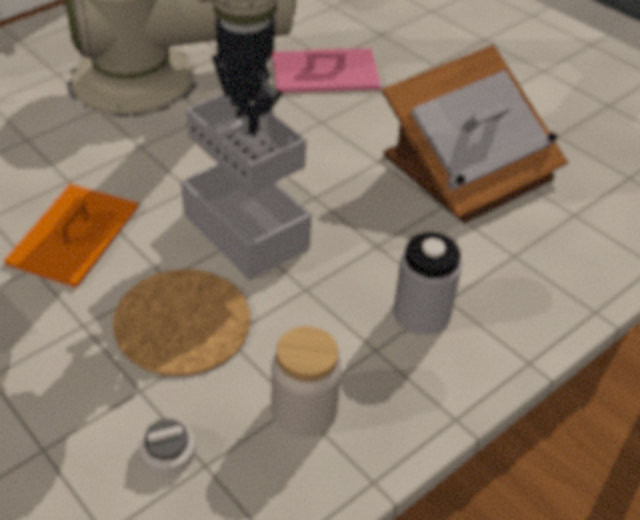

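The picture shows the basket lifted clear at (245,140), the pan still in place, the lid lying on the rest, and the trivet free at (182,320). I carry the basket to the trivet.

>>> move_arm(plan="-0.012 0.006 0 0 0 0 0; -0.022 0.012 0 0 0 0 0; -0.025 0.013 0 0 0 0 0; -0.025 0.013 0 0 0 0 0; -0.025 0.013 0 0 0 0 0; -0.025 0.013 0 0 0 0 0; -0.022 0.013 0 0 0 0 0; -0.014 0.008 0.01 0 0 0 0; -0.009 0.004 0.02 0 0 0 0; 0 0 0.03 0 0 0 0; 0 0 0.03 0 0 0 0; 0 0 0.015 0 0 0 0")

```text
time_s: 21.25
position: [0.5422, -0.2723, 0.0793]
tool_rot: [[0.046, 0.999, -0.005], [0.999, -0.046, 0.003], [0.002, -0.005, -1.0]]
ft_force: [-0.0, -1.0, -2.8]
grip_width: 0.0123
gripper_force: 78.1
```

```bash
python3 - <<'E'
from h import *
o=env.observe();print(o['time_s'],o['position'],o['ft_force'])
for cam in('top','scene','wrist'):
    im,d,c=grab(cam);W=cloud(d,c)
    m=(abs(W[...,0]-.544)<.1)&(abs(W[...,1]+.275)<.065)&(W[...,2]>.08-.016)&(W[...,2]<.088)
    P=W[m]
    if len(P)>5: print(cam,len(P),cv2.minAreaRect((P[:,:2]*1e3).astype(np.float32)),np.median(P[:,2]))
    h=cv2.cvtColor(im,cv2.COLOR_RGB2HSV)
    m=(abs(W[...,0]-.545)<.115)&(abs(W[...,1]+.275)<.115)&(h[...,1]>70)&(abs(W[...,2]-.007)<.008)
    Q=W[m]; print(len(Q), Q[:,:2].min(0),Q[:,:2].max(0)) if len(Q) else 0
E
```

```text
21.25 [ 0.5422 -0.2723  0.0793] [-0.0066 -0.9873 -2.7793]
112 [ 0.4657 -0.3838] [ 0.623  -0.1833]
scene 551 ((543.1764526367188, -277.5077819824219), (92.56069946289062, 162.46969604492188), 87.77838897705078) 0.07627608879742903
1399 [ 0.4539 -0.3718] [ 0.6575 -0.1666]
wrist 11399 ((542.0180053710938, -273.27496337890625), (91.41854858398438, 156.88494873046875), 87.33253479003906) 0.07774637392198075
17274 [ 0.457 -0.24 ] [ 0.6336 -0.1792]
```

>>> move_arm(plan="-0.001 0.003 0.005 0 0 0 0; 0 0 0.01 0 0 0 0; 0 0 0.008 0 0 0 0; 0 0 0.004 0 0 0 0; 0 0 0 0 0 0 0; 0 0 0 0 0 0 0")

```text
time_s: 22.15
position: [0.5462, -0.2745, 0.0553]
tool_rot: [[0.047, 0.999, -0.001], [0.999, -0.047, -0.0], [-0.0, -0.001, -1.0]]
ft_force: [-0.3, 0.4, -1.3]
grip_width: 0.0123
gripper_force: 78.2
```

```bash
python3 - <<'E'
from h import *
o=env.observe();print(o['time_s'],o['position'],o['tool_rot'][:,2],o['ft_force'])
im,d,c=grab('wrist','pics/w7.png');W=cloud(d,c)
m=(abs(W[...,0]-.544)<.1)&(abs(W[...,1]+.275)<.065)&(W[...,2]>.05)&(W[...,2]<.075)
P=W[m];print(len(P),np.percentile(P[:,2],[5,25,50,75,95]))
P=P[P[:,2]>.057];print(cv2.minAreaRect((P[:,:2]*1e3).astype(np.float32)))
E
```

```text
22.15 [ 0.5462 -0.2745  0.0553] [-0.0014 -0.0004 -1.    ] [-0.3057  0.3738 -1.3041]
16202 [0.0518 0.0583 0.0648 0.068  0.0703]
((545.3760986328125, -276.20233154296875), (92.6828384399414, 157.14474487304688), 87.23768615722656)
```

>>> move_arm(plan="0.001 -0.001 0.004 0 0 0 0; 0 0 0.003 0 0 0 0; 0 0 0.002 0 0 0 0; 0 0 0.001 0 0 0 0; 0 0 0 0 0 0 0; 0 0 0 0 0 0 0")

```text
time_s: 22.95
position: [0.5452, -0.2733, 0.0451]
tool_rot: [[0.047, 0.999, -0.002], [0.999, -0.047, -0.0], [-0.0, -0.002, -1.0]]
ft_force: [-0.3, 0.2, -2.0]
grip_width: 0.0122
gripper_force: 78.2
```

>>> move_arm(plan="0 0 0.0005 0 0 0 0; 0 0 0.0005 0 0 0 0; 0 0 0 0 0 0 0; 0 0 0 0 0 0 0")

```text
time_s: 23.45
position: [0.5452, -0.2733, 0.0441]
tool_rot: [[0.047, 0.999, -0.002], [0.999, -0.047, -0.0], [-0.0, -0.002, -1.0]]
ft_force: [0.0, 0.2, -1.2]
grip_width: 0.0125
gripper_force: 78.4
```

>>> move_arm(plan="0 0 0.0005 0 0 0 0; 0 0 0.0005 0 0 0 0; 0 0 0 0 0 0 0; 0 0 0 0 0 0 0")

```text
time_s: 23.95
position: [0.5452, -0.2733, 0.0441]
tool_rot: [[0.046, 0.999, -0.001], [0.999, -0.046, -0.001], [-0.001, -0.001, -1.0]]
ft_force: [-3.4, 2.1, 8.4]
grip_width: 0.0125
gripper_force: 79.6
```

The basket has touched down with a light press of 8 N. I release it and rise straight up.

>>> move_arm(plan="0 0 -0.0005 0 0 0 0; 0 0 0 0 0 0 0.016; 0 0 0 0 0 0 0.024; 0 0 0 0 0 0 0.04; 0 0 0 0 0 0 0.05; 0 0 0 0 0 0 0.05; 0 0 -0.01 0 0 0 0.05; 0 0 -0.03 0 0 0 0.05; 0 0 -0.04 0 0 0 0.05; 0 0 -0.04 0 0 0 0.05; 0 0 -0.04 0 0 0 0.05; 0 0 -0.03 0 0 0 0.05")

```text
time_s: 25.45
position: [0.5455, -0.2733, 0.2363]
tool_rot: [[0.047, 0.999, 0.0], [0.999, -0.047, -0.002], [-0.002, 0.0, -1.0]]
ft_force: [0.6, -0.4, -0.1]
grip_width: 0.0497
gripper_force: 0.0
```

```bash
python3 - <<'E'
from h import *
o=env.observe();print(o['time_s'],o['position'],o['ft_force'],o['grip_width'])
im,d,c=grab('wrist');W=cloud(d,c)
m=(abs(W[...,0]-.544)<.1)&(abs(W[...,1]+.275)<.065)&(W[...,2]>.05)&(W[...,2]<.075);P=W[m]
print('basket',len(P),np.percentile(P[:,2],[25,50,75,95]),cv2.minAreaRect((P[:,:2]*1e3).astype(np.float32)))
h=cv2.cvtColor(im,cv2.COLOR_RGB2HSV);m=(abs(W[...,0]-.545)<.115)&(abs(W[...,1]+.275)<.115)&(h[...,1]>70)&(abs(W[...,2]-.007)<.006)
if m.any():print('trivet',np.percentile(W[m],[.2,99.8],axis=0))
im,d,c=grab('scene'); cv2.imwrite('pics/s8.png',cv2.resize(im[90:350,200:520,::-1],None,fx=2,fy=2))
E
```

```text
25.45 [ 0.5455 -0.2733  0.2363] [ 0.6343 -0.3938 -0.1127] 0.04974584075079155
basket 3377 [0.0562 0.0575 0.0645 0.0656] ((544.2364501953125, -275.1192626953125), (92.6302490234375, 156.5371551513672), 87.24373626708984)
trivet [[ 0.4502 -0.367   0.0045]
 [ 0.6363 -0.1804  0.0128]]
```

View pics/s8.png

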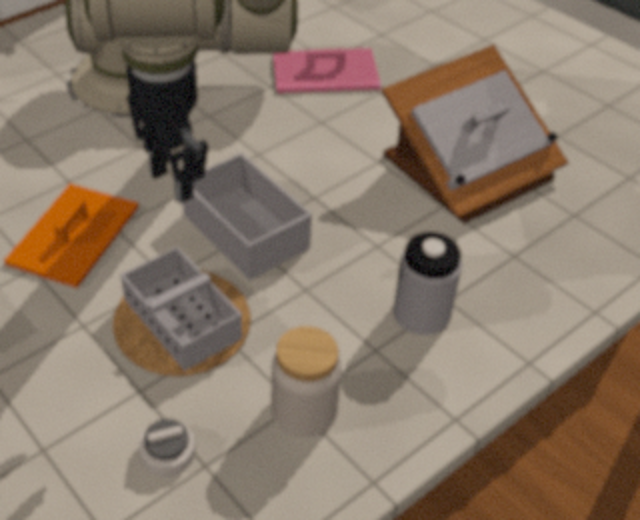

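The basket stands upright on the trivet at (182,310), centred to within about 1 to 2 mm. The lid lies on the rest at (480,125), and the pan and the bystanders have not moved. I hand the job in.

```bash
python3 -c "
from rig import env
print(env.close_job())"
```

```text
the job is handed in; nothing more can be done
None
```

The job is done and handed in at about 25.5 s: the lid lies flat and centred on the rest, snug along the ledge bar, and the basket stands upright within about 1–2 mm of the trivet's middle, with nothing else moved and the gripper clear.

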